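# Check the lid stay of the ultrasonic lens cleaner

### The job

Check the folding stay on the steel ultrasonic cleaner: lift its lid by the black bow handle until the stay goes straight and locks, and let go so that the lid stands open by itself for a second. Then press the stay's red knob down to break the joint, so that the lid sinks and ends fully closed. Leave the blue lens case shut.

Things in the scene. Friction and masses are not known exactly. Their poses are not given: they have to be found in the camera images.
- tank_lid (a joint): Lid (0.7 kg) of the fixed stainless cleaner, 150 mm deep, 240 wide, 120 high, hinged at its far top edge. Rad: 0 closed, 1.25 with the stay straight (its limit). Bring it to 1.2 or more without hauling at the end; let go, and a spring locks the stay just past straight; it then stands at about 1.24. Stay unlocked, the damped hinge lets it sink shut in 2 to 4 s. Lifting takes 3 to 8 N.
- lid_handle (a point): Mid-grip of the black bow handle at the lid's front edge: round bar, 12 mm thick, 100 mm long, 44 mm clear of the lid; 127 mm above the bench when closed. Axes move with the lid; closed: x level, towards the hinge; y along the bar; z up. The hinge line lies at x +205, z -5 mm in these axes. Lid up, the bar is its topmost part.
- release_knob (a point): Centre of the red knob on the stay's knee: a cylinder, 26 mm diameter, 34 mm long, parallel to the hinge, 62 mm outside the tank's right wall (67 mm outside the lid's side). 81 mm above the bench with the lid closed, 170 mm with the stay locked. Pressing it straight down 40 mm or more with 2 to 5 N breaks the joint; the lid then sinks and the knob drops away from the finger.
- case_lid (a joint): Lid of a bystander, a blue plastic lens case, 120 x 130 mm, 60 mm high, black knob on top, no stay. Rad, 0 closed, grows as it opens. Leave it shut. Case and cleaner stand side by side, either one on the left.
Mind the look-alikes: they are no part of the job. Of the things like the part that bears case_lid, leave any that is green, pink or yellow; of the rest the larger one is meant.

How it is judged:
By the outcome, as a careful person would: the job done as asked, in the order asked, and still so for the second after the job is handed in, with the robot touching nothing.
It also fails if it takes over 58 s, if anything falls off the work surface, if the arm or the gripper's body presses on something with over 40 N, if the wrist force passes 120 N, or if a joint passes its speed limit or range.

### The arm

A 7-joint arm with a two-finger parallel gripper is mounted at the origin on the work surface. World frame = base frame: x ahead of the robot, y to its left, z up, the work surface at z = 0. Lengths are in m, angles in rad, forces in N, time in s.
With the tool pointing down it reaches from about 0.425 to 0.925 m from the base axis. Payload 6.8 kg.
Tool frame: the origin (TCP) lies on the mounting face of the last link; the fingertips stand 173 mm ahead of it and the grasp point (between the pads) lies 155 mm ahead of it; z points along the fingers, y is the line along which they close (so a half turn about z gives the same grasp; the last joint's range is limited). The gripper opens to 85 mm and grips with 20 to 120 N. Pads are 22 mm wide; open, the fingers measure 114 mm over their backs; the gripper's body (76 mm by 85 mm) begins 54 mm behind the grasp point. The pads swing forward as they close: fully open they stand 13 mm farther back than shut.
Start: joints at [1.018, 0.477, 0.022, 1.555, -0.011, 1.109, -0.083], TCP at [0.29, -0.609, 0.405] pointing down, gripper open.
Joint ranges: [-2.96, 2.96], [-0.34, 2.1], [-1.41, 1.46], [0.24, 2.44], [-1.37, 4.51], [0.17, 1.92], [-2.96, 2.96]. Speed limits (rad/s): [2.39, 2.39, 3.14, 3.14, 3.14, 3.14, 3.14].

### API

Orientations are given as a unit quaternion [w, x, y, z].
In Python, from station import bot gives the robot as it stands. The module is installed in compiled form; this text tells all that it offers.
- The arm moves only by the shell command python3 -m pendant 'ROWS' [FORCE]. ROWS is JSON, a list of rows, each a list of 5 numbers: the finger opening in m, from 0 to 0.0854, then the shift along the tool's x, y, z in m, then the turn about the tool's z in degrees. In form: [[jaw, x, y, z, yaw], ...]. A call has 1 to 12 rows; each row shifts and turns the commanded pose from where the row before left it, along the tool's axes as they then stand; what a row does not reach is not made up. A row lasts 1/12 s, in which the tool goes at most 41.7 mm and 7.16 degrees, less where a joint would pass 70% of its speed; a pose out of reach is approached as far as the arm can. A call with a gripper value outside its range is refused whole. The fingers move at their own pace and stop on an object; FORCE is the grip in N (left out, the last holds). Time passes only in rows, so rows that do not move let the fingers close. It gives the time, the measured TCP pose, the force, the opening and the grip force at its end, in the units of the state.
- bot.get_obs(): the state, without advancing time (a new reading comes with each control period).
- bot.read_camera(name): name is "side" or "top"; returns (picture, depth): 384x512x3 uint8, blue, green, red; 384x512 float32, m along the optical axis (not along the pixel's ray), 0 where there is no reading.
- bot.camera_model(name): a dict with "intrinsics" (3x3 intrinsics, pixels), "R" (3x3) and "t" (3): a world point X has camera coordinates R X + t. Camera axes: x right, y down, z forward; pixel columns grow to the right and rows downward; lengths in m; the calibration is good to about 2 mm. A picture is of the moment at which its call begins. camera_model takes no time and is no camera call.
- bot.hand_in(): hands the job in; it is judged then, once.
Trained networks look in the newest picture that a camera, given by its name, has taken for a name from the list of things; names that differ only in an ending like _2 or _b are one class to them, and where a whole thing is asked for, a point or a joint stands for the part that bears it (a point fixed in the world has none). Each returns a list of dicts, best first, with "score" (0 to 1); they miss things now and then, are a little off and sometimes report something else, mostly with a low value. They report only what shows in the picture. A call takes as long as a camera call. They do not tell look-alikes from the thing itself.
- bot.boxes_of(name, camera): "at" ([column, row] in pixels, amid what is visible of it).
- bot.trace(name, camera): "mask" (384x512 bool, what is visible of it) and "at" ([column, row] in pixels, amid what is visible of it).
- bot.pinpoint(name, camera): "at" ([column, row] in pixels: a listed point, or the origin of a listed thing).
The state is a dict: "t": time; "q": joint angles; "joint_vel": joint speeds; "joint_torque": joint torques, N m; "eef_pos": TCP position; "tool_rot": TCP orientation; "contact_force": force on the tool from outside, world axes, zero at the start; "torque": the same for the moment, N m; "gripper_width": opening from 0.0 (shut) to 1.0 (fully open); "grasp_force": force on a finger pad.
Only numpy, scipy, OpenCV 4.12 (cv2) and the standard library are available. Lean on these libraries where they do the work, as an engineer would, in place of code of your own. Each camera call takes 0.05 s, during which the arm holds its last target. There are 200 camera calls.

## Working session

There is one attempt and no reset: what is moved stays moved. The work goes in short steps, Python scripts to look and compute and a shell command to move; the robot and the scene stay as the last step left them, time stands still between calls to the robot, and variables do not carry over. Pictures are saved under pics/ and viewed, at most 10 in all, crops included, and the job is handed in when it is done.

```bash
mkdir -p pics
cat > h.py <<'E'
import numpy as np, cv2
from station import bot
from scipy.spatial.transform import Rotation as Ro
def deproj(cam,uv,d):
    m=bot.camera_model(cam);K=np.array(m["intrinsics"]);R=np.array(m["R"]);t=np.array(m["t"])
    return R.T@(np.linalg.inv(K)@np.array([uv[0],uv[1],1.])*d-t)
def onplane(cam,uv,z):
    a=deproj(cam,uv,0.);b=deproj(cam,uv,1.);return a+(b-a)*(z-a[2])/(b[2]-a[2])
def at(cam,uv,dep):
    c,r=int(round(uv[0])),int(round(uv[1]));p=dep[max(r-2,0):r+3,max(c-2,0):c+3];p=p[p>0]
    return deproj(cam,uv,np.median(p)) if len(p) else None
E
python3 - <<'E'
from h import *
np.set_printoptions(precision=3,suppress=True)
ims=[]
for c in("top","side"):
    im,d=bot.read_camera(c);ims.append(im);np.save(f"d_{c}.npy",d)
    print(c,"campos",deproj(c,(0,0),0.))
    for n in("lid_handle","release_knob"):
        for r in bot.pinpoint(n,c)[:3]: print(n,r["score"],r["at"],at(c,r["at"],d),onplane(c,r["at"],.127 if n[0]=='l' else .081))
    for n in("tank_lid","case_lid"):
        for r in bot.boxes_of(n,c)[:4]: print(n,r["score"],r["at"],at(c,r["at"],d))
cv2.imwrite("pics/a.png",cv2.resize(np.vstack(ims),(400*1,600)))
cv2.imwrite("pics/top.png",ims[0]);cv2.imwrite("pics/side.png",ims[1])
o=bot.get_obs();print(o["t"],o["eef_pos"],o["tool_rot"],o["contact_force"]);print(Ro.from_quat(np.roll(o["tool_rot"],-1)).as_matrix())
E
```

```text
top campos [ 0.38  -0.192  1.078]
lid_handle 0.82 [129.2, 219.8] [0.479 0.164 0.13 ] [0.479 0.165 0.127]
release_knob 0.67 [202.9, 192.3] [ 0.557 -0.023  0.092] [ 0.559 -0.021  0.081]
tank_lid 0.72 [131.6, 173.4] [0.603 0.163 0.135]
tank_lid 0.7 [190.0, 192.1] [0.559 0.014 0.085]
case_lid 0.94 [329.0, 173.9] [ 0.613 -0.382  0.053]
case_lid 0.9 [324.1, 243.0] [ 0.414 -0.356  0.069]
case_lid 0.76 [265.6, 181.8] [ 0.589 -0.198  0.069]
case_lid 0.62 [408.3, 195.2] [ 0.544 -0.597  0.073]
side campos [0.067 0.637 0.797]
lid_handle 0.6 [195.5, 290.3] [0.48  0.175 0.131] [0.482 0.173 0.127]
release_knob 0.72 [223.3, 238.5] [ 0.549 -0.004  0.086] [ 0.553 -0.008  0.081]
tank_lid 0.95 [144.1, 271.7] [0.585 0.193 0.134]
case_lid 0.98 [283.3, 164.0] [ 0.613 -0.374  0.051]
case_lid 0.94 [336.2, 135.0] [ 0.549 -0.573  0.067]
case_lid 0.86 [262.3, 199.8] [ 0.564 -0.185  0.068]
case_lid 0.75 [204.0, 184.5] [ 0.739 -0.181  0.047]
0.5 [ 0.29  -0.609  0.405] [-0.     0.975  0.221  0.   ] [ 0.452 -0.054 -1.053]
[[ 0.903  0.43   0.   ]
 [ 0.43  -0.903  0.   ]
 [ 0.    -0.    -1.   ]]
```

View pics/top.png

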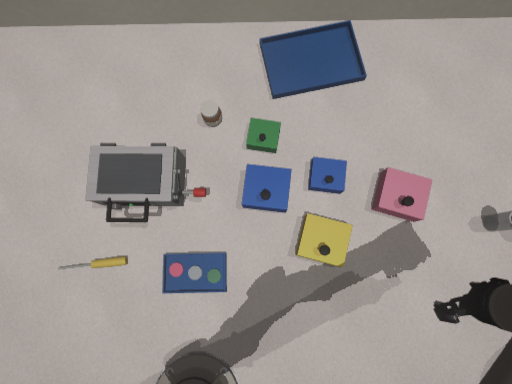

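View pics/side.png

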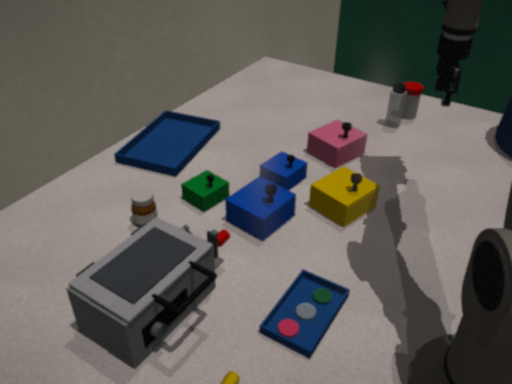

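The top view shows the steel cleaner at about (133,175), its black bow handle bar at (128,219) and the red knob at (200,192).

Case candidates in the top view are blue large (266,188), blue small (328,175), green (264,135), pink (405,195) and yellow (325,240). The large blue one at (266,188) is the lens case, because green, pink and yellow are excluded and it is the larger of the two blues. I will leave it alone. There is only one cleaner. I'll confirm this in a crop and get its yaw.

Run:
```python
from h import *
np.set_printoptions(precision=3,suppress=True)
im=cv2.imread("pics/top.png");d=np.load("d_top.npy")
cv2.imwrite("pics/crop.png",cv2.resize(im[125:245,75:305],(800,417),interpolation=cv2.INTER_CUBIC))
P=np.full(d.shape+(3,),np.nan)
for r in range(125,245):
    for c in range(75,225):
        if d[r,c]>0:P[r,c]=deproj("top",(c,r),d[r,c])
g=im.astype(int).max(2)
m=(P[...,2]>.112)&(P[...,2]<.142)
bar=m&(P[...,0]>.465)&(P[...,0]<.492)&(g<60)
X=P[bar];print("bar",len(X),X.mean(0),X.min(0),X.max(0),"slope dx/dy",np.polyfit(X[:,1],X[:,0],1))
L=P[m&(P[...,0]>.52)&(P[...,0]<.72)&(P[...,1]>.03)]
print("lid",cv2.minAreaRect(L[:,:2].astype(np.float32)))
red=(im[...,2].astype(int)-im[...,1]>70)&(np.arange(512)[None]<225)&(np.arange(512)[None]>180)
X=P[red&(np.arange(384)[:,None]>150)&(np.arange(384)[:,None]<230)];X=X[~np.isnan(X[:,0])];print("red",len(X),X.mean(0),X.min(0),X.max(0))
```

```text
Traceback (most recent call last):
  File "h.py", line 5, in deproj
    m=bot.camera_model(cam);K=np.array(m["intrinsics"]);R=np.array(m["R"]);t=np.array(m["t"])
ValueError: time passes only in moves, steps and waits
```

View pics/crop.png

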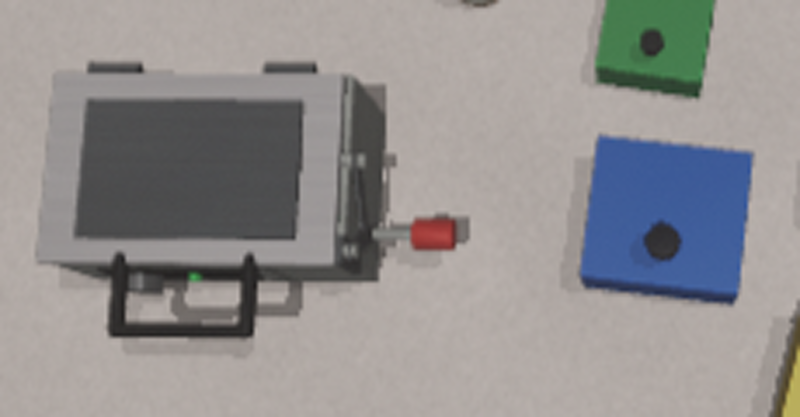

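The crop confirms both. It shows the cleaner with its bar at about px (127,220) and the red knob at px (200,192), and the large blue case to the right at px (266,188). I'll cache the calibration, since I called it too often.

```bash
sed -i 's/^def deproj/from functools import lru_cache\n@lru_cache\ndef cm(c): return bot.camera_model(c)\ndef deproj/; s/m=bot.camera_model(cam)/m=cm(cam)/' h.py
cat > m.py <<'E'
from h import *
np.set_printoptions(precision=3,suppress=True)
im=cv2.imread("pics/top.png");d=np.load("d_top.npy")
P=np.full(d.shape+(3,),np.nan)
for r in range(125,245):
    for c in range(75,225):
        if d[r,c]>0:P[r,c]=deproj("top",(c,r),d[r,c])
g=im.astype(int).max(2)
m=(P[...,2]>.112)&(P[...,2]<.142)
bar=m&(P[...,0]>.465)&(P[...,0]<.492)&(g<60)
X=P[bar];print("bar",len(X),X.mean(0),X.min(0),X.max(0),"slope dx/dy",np.polyfit(X[:,1],X[:,0],1))
L=P[m&(P[...,0]>.52)&(P[...,0]<.72)&(P[...,1]>.03)]
print("lid",cv2.minAreaRect(L[:,:2].astype(np.float32)))
red=(im[...,2].astype(int)-im[...,1]>70)&(np.arange(512)[None]<225)&(np.arange(512)[None]>180)
X=P[red&(np.arange(384)[:,None]>150)&(np.arange(384)[:,None]<230)];X=X[~np.isnan(X[:,0])];print("red",len(X),X.mean(0),X.min(0),X.max(0))
E
python3 m.py
```

```text
bar 151 [0.48  0.169 0.131] [0.475 0.116 0.126] [0.492 0.225 0.136] slope dx/dy [0.004 0.479]
lid ((0.6065958738327026, 0.16390499472618103), (0.25610458850860596, 0.17223404347896576), 89.37457275390625)
red 81 [ 0.558 -0.011  0.092] [ 0.549 -0.026  0.084] [0.566 0.005 0.097]
```

```bash
python3 -m pendant '[[0.045,0,0,0,-7.1],[0.045,0,0,0,-7.1],[0.045,0,0,0,-7.1],[0.045,0,0,0,-7.1],[0.045,0,0,0,-7.1],[0.045,0,0,0,-7.1],[0.045,0,0,0,-7.1],[0.045,0,0,0,-7.1],[0.045,0,0,0,-7.1]]' 40
cat > s.py <<'E'
from h import *
np.set_printoptions(precision=3,suppress=True)
o=bot.get_obs();R=Ro.from_quat(np.roll(o["tool_rot"],-1)).as_matrix()
print(o["t"],o["eef_pos"],"F",o["contact_force"],"w",o["gripper_width"],o["grasp_force"],"q",o["q"]);print(R)
E
python3 s.py
```

```text
t: 1.25
eef_pos: [0.2904, -0.6094, 0.4048]
tool_rot: [0.0, 0.709, 0.705, -0.0]
contact_force: [0.7, 0.6, 0.3]
gripper_width: 0.527
grasp_force: 0.0
1.25 [ 0.29  -0.609  0.405] F [0.719 0.643 0.299] w 0.5265737519140562 0.0 q [ 1.185  0.488 -0.216  1.542  0.111  1.124  0.941]
[[ 0.005  1.     0.   ]
 [ 1.    -0.005 -0.   ]
 [-0.     0.    -1.   ]]
```

Yaw is good: tool x is world y, tool y is world x. Next I'll travel over the bar.

```bash
python3 -m pendant '[[0.045,0.03,0.016,0,0],[0.045,0.035,0.016,0,0],[0.045,0.035,0.016,0,0],[0.045,0.035,0.016,0,0],[0.045,0.035,0.016,0,0],[0.045,0.035,0.016,0,0],[0.045,0.035,0.016,0,0],[0.045,0.035,0.016,0,0],[0.045,0.035,0.016,0,0],[0.045,0.035,0.016,0,0],[0.045,0.035,0.016,0,0],[0.045,0.035,0.015,0,0]]'
```

```text
t: 2.25
eef_pos: [0.4864, -0.1946, 0.4051]
tool_rot: [0.0, 0.711, 0.703, 0.0]
contact_force: [1.4, -0.0, -0.4]
gripper_width: 0.527
grasp_force: 0.0
```

```bash
python3 -m pendant '[[0.045,0.034,0,0,0],[0.045,0.034,0,0,0],[0.045,0.034,0,0,0],[0.045,0.034,0,0,0],[0.045,0.034,0,0,0],[0.045,0.034,0,0,0],[0.045,0.034,0,0,0],[0.045,0.034,0,0,0],[0.045,0.034,0,0,0],[0.045,0.034,0,0,0],[0.045,0.01,0,0,0],[0.045,0,0,0,0]]'; python3 s.py
```

```text
t: 3.25
eef_pos: [0.4891, 0.157, 0.4051]
tool_rot: [-0.0, 0.709, 0.705, 0.001]
contact_force: [-0.1, 0.2, 0.4]
gripper_width: 0.528
grasp_force: 0.0
3.25 [0.489 0.157 0.405] F [-0.102  0.155  0.388] w 0.5278035698408542 0.0 q [ 0.11   0.273 -0.636  1.902  0.187  1.024 -0.611]
[[ 0.005  1.     0.001]
 [ 1.    -0.005  0.002]
 [ 0.002  0.001 -1.   ]]
```

```bash
python3 -m pendant '[[0.04,0.011,-0.01,0,0],[0.04,0,0,0.02,0],[0.04,0,0,0.025,0],[0.04,0,0,0.025,0],[0.04,0,0,0.025,0],[0.04,0,0,0.018,0],[0.04,0,0,0.01,0],[0.04,0,0,0,0],[0.04,0,0,0,0]]'
python3 - <<'E'
from h import *
im,d=bot.read_camera("side");cv2.imwrite("pics/g.png",cv2.resize(im[200:384,80:330],(800,589)))
E
```

```text
t: 4.0
eef_pos: [0.4801, 0.164, 0.2819]
tool_rot: [0.0, 0.711, 0.703, -0.0]
contact_force: [0.4, -0.3, -0.8]
gripper_width: 0.467
grasp_force: 0.0
```

View pics/g.png

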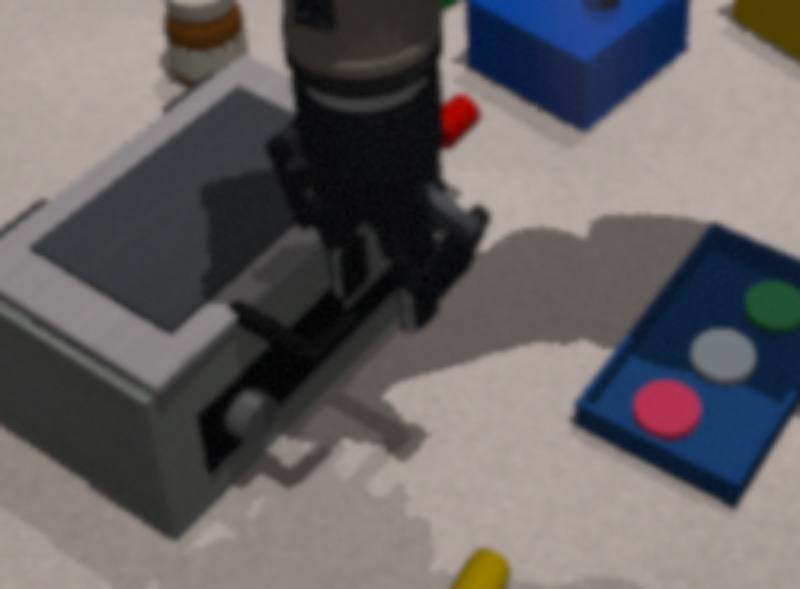

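The picture shows the fingers straddling the bar, the inner one at crop (350,270) and the outer at (415,300). Closing.

```bash
python3 -m pendant '[[0,0,0,0,0],[0,0,0,0,0],[0,0,0,0,0],[0,0,0,0,0],[0,0,0,0,0],[0,0,0,0,0]]' 35
python3 - <<'E'
import numpy as np
# bar relative to hinge at angle th: x=-.205cos+.. ; z
f=lambda t:np.array([.205-.205*np.cos(t)-.005*np.sin(t)*1, .205*np.sin(t)+.005*np.cos(t)-.005])
p=f(0)
for t in np.arange(.0625,1.26,.0625):
    q=f(t);print(round(t,4),np.round((q-p)*1000,1),np.round(q*1000,1));p=q
E
```

```text
t: 4.55
eef_pos: [0.4797, 0.1649, 0.2828]
tool_rot: [0.0, 0.711, 0.703, 0.0]
contact_force: [-3.3, -0.4, 6.8]
gripper_width: 0.124
grasp_force: 34.2
0.0625 [ 0.1 12.8] [ 0.1 12.8]
0.125 [ 0.9 12.7] [ 1.  25.5]
0.1875 [ 1.7 12.6] [ 2.7 38.1]
0.25 [ 2.5 12.4] [ 5.1 50.6]
0.3125 [ 3.3 12.2] [ 8.4 62.8]
0.375 [ 4. 12.] [12.4 74.7]
0.4375 [ 4.8 11.6] [17.2 86.4]
0.5 [ 5.5 11.3] [22.7 97.7]
0.5625 [ 6.2 10.9] [ 28.9 108.6]
0.625 [ 6.9 10.4] [ 35.8 119. ]
0.6875 [ 7.6 10. ] [ 43.4 129. ]
0.75 [8.2 9.4] [ 51.6 138.4]
0.8125 [8.8 8.9] [ 60.4 147.3]
0.875 [9.4 8.3] [ 69.8 155.6]
0.9375 [9.9 7.7] [ 79.6 163.2]
1.0 [10.4  7. ] [ 90.  170.2]
1.0625 [10.8  6.3] [100.9 176.5]
1.125 [11.2  5.6] [112.1 182.1]
1.1875 [11.6  4.9] [123.7 187. ]
1.25 [11.9  4.1] [135.6 191.1]
```

```bash
python3 -m pendant '[[0,0,0.0007,-0.0128,0],[0,0,0.0015,-0.0127,0],[0,0,0.0023,-0.0126,0],[0,0,0.0031,-0.0124,0],[0,0,0.0039,-0.0122,0],[0,0,0.0046,-0.012,0],[0,0,0,0,0]]'
```

```text
t: 5.13
eef_pos: [0.4951, 0.1647, 0.3578]
tool_rot: [-0.0, 0.711, 0.703, -0.001]
contact_force: [-6.3, -0.3, -0.3]
gripper_width: 0.123
grasp_force: 34.7
```

```bash
python3 -m pendant '[[0,0,0.0054,-0.0116,0],[0,0,0.006,-0.0113,0],[0,0,0.0067,-0.0109,0],[0,0,0.0074,-0.0104,0],[0,0,0.0081,-0.01,0],[0,0,0.0087,-0.0094,0],[0,0,0.0092,-0.0089,0],[0,0,0,0,0]]'
```

```text
t: 5.8
eef_pos: [0.5449, 0.1644, 0.4311]
tool_rot: [-0.002, 0.711, 0.703, -0.004]
contact_force: [-21.9, -6.6, 21.9]
gripper_width: 0.123
grasp_force: 36.2
```

```bash
python3 -m pendant '[[0,0,-0.003,-0.003,0],[0,0,0,0,0]]'; python3 -m pendant '[[0,0,0.0093,-0.0085,0],[0,0,0.0098,-0.0079,0],[0,0,0.0102,-0.0072,0],[0,0,0,0,0]]'
```

```text
t: 5.97
eef_pos: [0.5442, 0.1638, 0.4324]
tool_rot: [0.001, 0.711, 0.703, 0.0]
contact_force: [0.0, -0.4, -1.7]
gripper_width: 0.121
grasp_force: 35.7
t: 6.3
eef_pos: [0.5744, 0.1633, 0.4566]
tool_rot: [0.0, 0.711, 0.703, -0.0]
contact_force: [-4.6, -2.8, 4.8]
gripper_width: 0.121
grasp_force: 35.6
```

```bash
python3 -m pendant '[[0,0,0.0098,-0.0063,0],[0,0,0.0104,-0.0056,0],[0,0,0.0106,-0.005,0],[0,0,0,0,0]]'
```

```text
t: 6.63
eef_pos: [0.6052, 0.1628, 0.4738]
tool_rot: [0.001, 0.711, 0.703, 0.0]
contact_force: [-3.6, -3.6, 7.0]
gripper_width: 0.127
grasp_force: 35.1
```

```bash
python3 -m pendant '[[0,0,0.006,-0.0025,0],[0,0,0.005,-0.0018,0],[0,0,0,0,0]]'
python3 - <<'E'
from h import *
from scipy.optimize import least_squares as L
P=np.array([(.4797,.2826),(.4951,.3578),(.5442,.4324),(.5744,.4566),(.6052,.4738),tuple(np.array(bot.get_obs()["eef_pos"])[[0,2]])])
s=L(lambda v:np.hypot(P[:,0]-v[0],P[:,1]-v[1])-v[2],[.684,.278,.205]);c=s.x;a=np.arctan2(P[:,1]-c[1],c[0]-P[:,0]);print(c,s.fun*1e3,a-a[0])
im,d=bot.read_camera("side");cv2.imwrite("pics/o.png",cv2.resize(im[80:384,60:460],(789,600)))
E
```

```text
t: 6.88
eef_pos: [0.6159, 0.1626, 0.4775]
tool_rot: [0.001, 0.711, 0.703, 0.0]
contact_force: [-1.5, -3.2, 5.3]
gripper_width: 0.123
grasp_force: 35.8
[0.69221699 0.27977172 0.21237672] [ 0.15908945 -0.37785218  0.23659244  0.10641608  0.27070966 -0.39495545] [0.         0.36361387 0.78742724 0.96975438 1.13590295 1.1890681 ]
```

View pics/o.png

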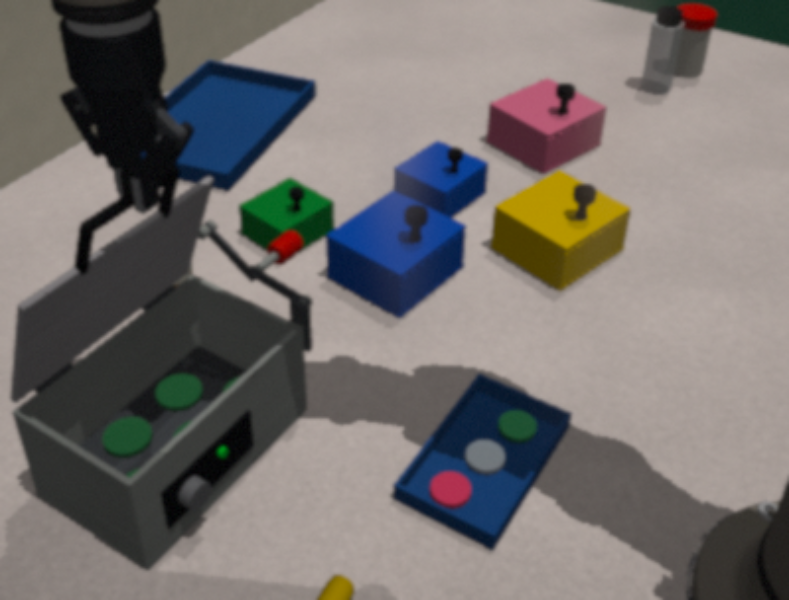

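The lid is nearly up, about 1.19 rad, held at crop (145,195). The stay is almost straight, with its red knob at crop (285,245). A little further, slowly.

```bash
python3 -m pendant '[[0,0,0.004,-0.0015,0],[0,0,0.004,-0.001,0],[0,0,0,0,0]]'
```

```text
t: 7.18
eef_pos: [0.6239, 0.1625, 0.4799]
tool_rot: [0.0, 0.711, 0.703, -0.0]
contact_force: [-4.1, -5.0, 6.9]
gripper_width: 0.124
grasp_force: 36.3
```

```bash
python3 -m pendant '[[0,0,0.003,-0.001,0],[0,0,0,0,0],[0,0,0,0,0]]'
```

```text
t: 7.43
eef_pos: [0.6255, 0.1627, 0.4802]
tool_rot: [-0.001, 0.711, 0.703, -0.002]
contact_force: [-9.4, -4.8, 6.7]
gripper_width: 0.122
grasp_force: 36.3
```

It has reached the limit. Letting go.

```bash
python3 -m pendant '[[0.04,0,0,0,0],[0.04,0,0,0,0],[0.04,0,0,0,0],[0.04,0,0,0,0],[0.04,0,0,0,0],[0.04,0,0,-0.01,0],[0.04,0,0,-0.03,0],[0.04,0,0,-0.03,0],[0.04,0,0,-0.02,0],[0.04,0,0,0,0]]'
python3 - <<'E'
from h import *
np.set_printoptions(precision=3,suppress=True)
ims=[]
for c in("top","side"):
    im,d=bot.read_camera(c);ims.append(im);cv2.imwrite(f"pics/l_{c}.png",im)
    for r in bot.pinpoint("release_knob",c)[:2]: print(c,r["score"],r["at"],at(c,r["at"],d),onplane(c,r["at"],.17))
    red=(im[...,2].astype(int)-im[...,1]>60)&(d>0)
    X=np.array([deproj(c,(q,r),d[r,q]) for r,q in zip(*np.nonzero(red))])
    X=X[(X[:,2]>.12)&(X[:,2]<.2)&(X[:,1]>-.07)&(X[:,1]<.03)&(X[:,0]>.45)&(X[:,0]<.75)]
    print(len(X),X.mean(0),X.min(0),X.max(0)) if len(X) else print(0)
cv2.imwrite("pics/lock.png",np.hstack([cv2.resize(ims[0][110:260,60:260],(400,300)),cv2.resize(ims[1][140:365,60:360],(400,300))]))
E
```

```text
t: 8.27
eef_pos: [0.6266, 0.1639, 0.5766]
tool_rot: [0.002, 0.711, 0.703, 0.004]
contact_force: [0.9, 0.1, 0.4]
gripper_width: 0.474
grasp_force: 0.0
top 0.57 [194.1, 172.5] [ 0.592 -0.015  0.182] [ 0.595 -0.013  0.17 ]
109 [ 0.594 -0.012  0.181] [ 0.584 -0.028  0.172] [0.605 0.004 0.186]
side 0.7 [206.5, 195.9] [ 0.59  -0.006  0.181] [ 0.599 -0.018  0.17 ]
150 [ 0.59  -0.007  0.177] [ 0.581 -0.026  0.165] [0.604 0.009 0.183]
```

View pics/lock.png

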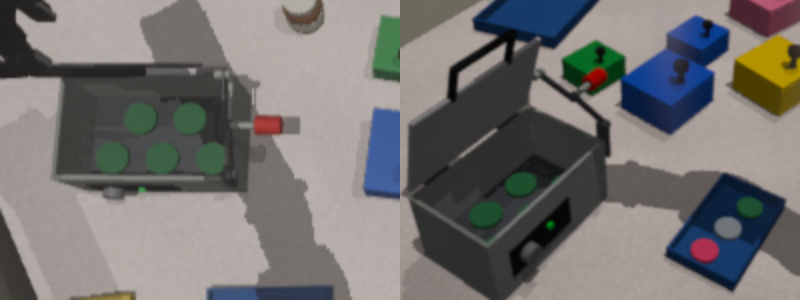

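The lid stands alone with the stay straight. The knob is at left crop (267,125) and right crop (597,78), which gives a centre at about (0.595, -0.012, 0.170). Moving over the knob with closed fingers.

```bash
python3 -m pendant '[[0.04,0,0,0,0],[0.04,0,0,0,0],[0,-0.015,0,0,0],[0,-0.03,-0.005,0,0],[0,-0.03,-0.005,0,0],[0,-0.03,-0.005,0,0],[0,-0.03,-0.005,0,0],[0,-0.03,-0.005,0,0],[0,-0.017,-0.005,0,0],[0,0,0,0,0],[0,0,0,0,0]]'; python3 -m pendant '[[0,0,0,0.02,0],[0,0,0,0.04,0],[0,0,0,0.04,0],[0,0,0,0.04,0],[0,0,0,0.03,0],[0,0,0,0.02,0],[0,0,0,0.01,0],[0,0,0,0,0],[0,0,0,0,0]]'
python3 - <<'E'
from h import *
im,d=bot.read_camera("side");cv2.imwrite("pics/k.png",cv2.resize(im[80:320,90:330],(600,600)))
E
```

```text
t: 9.38
eef_pos: [0.5942, -0.0209, 0.57]
tool_rot: [0.0, 0.712, 0.702, -0.0]
contact_force: [-1.0, 0.9, -0.5]
gripper_width: 0.002
grasp_force: 0.0
t: 10.13
eef_pos: [0.5949, -0.0178, 0.3708]
tool_rot: [-0.0, 0.711, 0.704, 0.0]
contact_force: [0.5, 0.2, 1.6]
gripper_width: 0.003
grasp_force: 0.0
```

View pics/k.png

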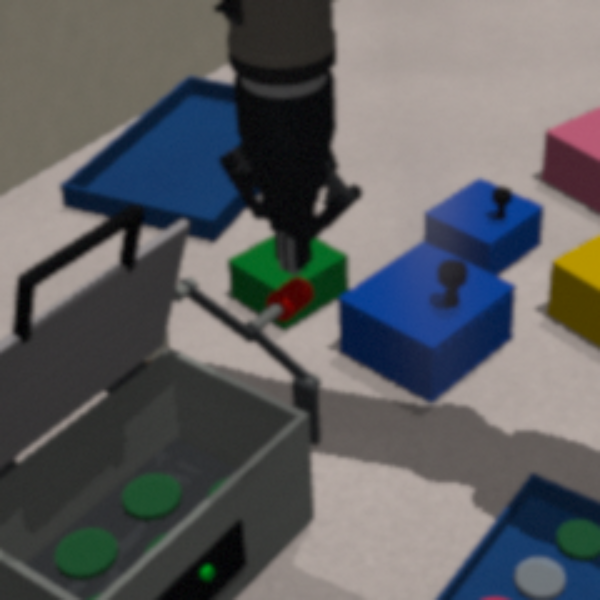

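The fingertips at (290,265) are right above the red knob at (290,298), and the lid is still up. Pressing.

```bash
python3 -m pendant '[[0,0,0,0.008,0],[0,0,0,0.008,0],[0,0,0,0.008,0],[0,0,0,0.008,0],[0,0,0,0.008,0]]';python3 -m pendant '[[0,0,0,0.008,0],[0,0,0,0.008,0],[0,0,0,0.007,0],[0,0,0,0,0]]'
python3 - <<'E'
from h import *
im,d=bot.read_camera("side");cv2.imwrite("pics/k2.png",cv2.resize(im[80:320,90:330],(600,600)))
E
```

```text
t: 10.6
eef_pos: [0.5958, -0.0185, 0.3309]
tool_rot: [0.002, 0.711, 0.703, 0.002]
contact_force: [5.3, -1.1, 7.9]
gripper_width: 0.0
grasp_force: 3.9
t: 10.93
eef_pos: [0.5948, -0.0187, 0.3065]
tool_rot: [0.0, 0.711, 0.703, 0.0]
contact_force: [-0.5, -0.1, 0.2]
gripper_width: -0.003
grasp_force: 0.0
```

View pics/k2.png

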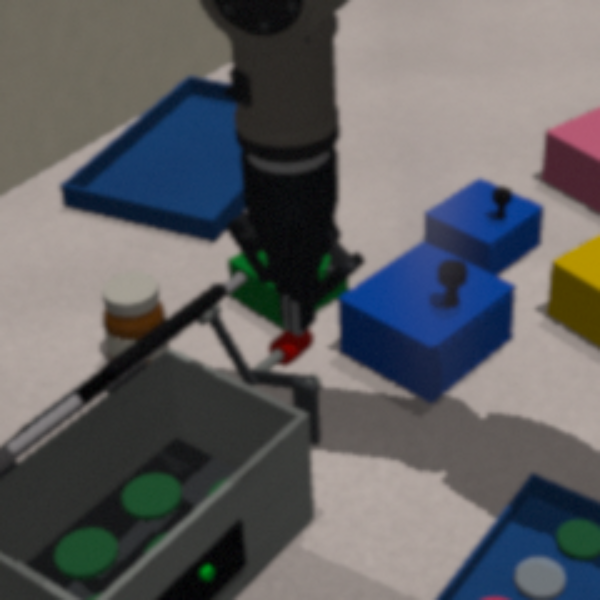

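The joint is broken: the knob is at (290,347) below the fingertips and the lid is sinking. I'll retreat straight up and wait.

```bash
python3 -m pendant '[[0,0,0,-0.02,0],[0,0,0,-0.03,0],[0,0,0,-0.04,0],[0,0,0,-0.04,0],[0,0,0,-0.04,0],[0,0,0,-0.03,0],[0,-0.03,0,0,0],[0,-0.03,0,0,0],[0,-0.03,0,0,0],[0,-0.03,0,0,0],[0,0,0,0,0],[0,0,0,0,0]]'; for i in 1 2 3 4; do python3 -m pendant '[[0,0,0,0,0],[0,0,0,0,0],[0,0,0,0,0],[0,0,0,0,0],[0,0,0,0,0],[0,0,0,0,0],[0,0,0,0,0],[0,0,0,0,0],[0,0,0,0,0],[0,0,0,0,0],[0,0,0,0,0],[0,0,0,0,0]]' | head -1; done
python3 - <<'E'
from h import *
np.set_printoptions(precision=3,suppress=True)
ims=[]
for c in("top","side"):
    im,d=bot.read_camera(c);ims.append(im)
    for n in("lid_handle","release_knob"):
        for r in bot.pinpoint(n,c)[:1]: print(c,n,r["score"],r["at"],at(c,r["at"],d))
cv2.imwrite("pics/end.png",np.hstack([cv2.resize(ims[0],(400,300)),cv2.resize(ims[1],(400,300))]))
E
```

```text
t: 11.98
eef_pos: [0.5925, -0.141, 0.5058]
tool_rot: [-0.001, 0.712, 0.702, -0.001]
contact_force: [-0.3, 0.6, 0.4]
gripper_width: 0.005
grasp_force: 0.0
t: 12.98
t: 13.98
t: 14.98
t: 15.98
top lid_handle 0.56 [129.9, 221.9] [0.486 0.209 0.004]
side lid_handle 0.97 [194.6, 292.5] [0.479 0.18  0.13 ]
side release_knob 0.66 [223.3, 235.7] [ 0.552 -0.007  0.09 ]
```

View pics/end.png

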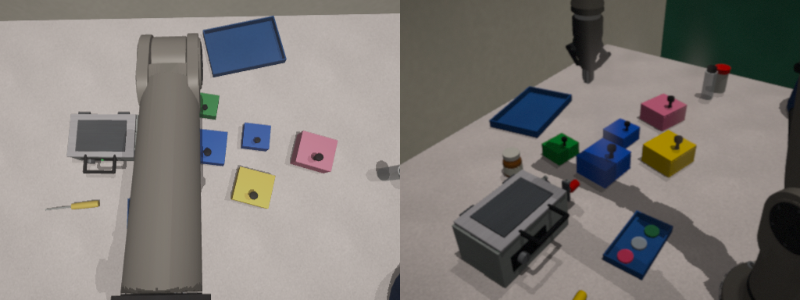

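The lid is closed: the handle at right (550,228) is back at z 0.13, the knob at right (573,186) is back down, the case at right (605,162) is still shut, and the arm is clear.

```bash
python3 -c "from station import bot;print(bot.hand_in())"
```

```text
the job is handed in; nothing more can be done
None
```

The stay locked and the lid stood open by itself for about two seconds; pressing the red knob then let it sink fully closed, the blue lens case stayed shut, and the job is handed in (no verdict was returned).

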